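# Nest the last infuser basket and hold the set in the lever clamp at four clicks

### The arm

A 6-joint arm with a two-finger parallel gripper is mounted at the origin on the work surface. World frame = base frame: x ahead of the robot, y to its left, z up, the work surface at z = 0. Lengths are in mm, angles in rad, forces in N, time in s.
With the tool pointing down it reaches from about 275 to 750 mm from the base axis. Payload 10.2 kg.
Tool frame: the origin (TCP) lies between the finger pads; the fingertips stand 17 mm ahead of it and the grasp point (between the pads) lies 2 mm behind it (tips_ahead is the distance from the TCP to the fingertips, in mm); z points along the fingers, y is the line along which they close (so a half turn about z gives the same grasp; the last joint's range is limited). The gripper opens to 85 mm and grips with 20 to 120 N. Pads are 22 mm wide; open, the fingers measure 114 mm over their backs; the gripper's body (76 mm by 85 mm) begins 54 mm behind the grasp point. The pads swing forward as they close: fully open they stand 13 mm farther back than shut.
Start: joints at [-1.434, 0.313, 1.498, -0, 1.331, -0.223], TCP at [184.833, -491.394, 248.294] pointing down, gripper open.
Joint ranges: [-2.94, 2.94], [-0.97, 2.17], [0.19, 2.56], [-1.23, 4.37], [0.02, 3.11], [-2.88, 2.88]. Speed limits (rad/s): [2.39, 2.39, 3.01, 3.14, 3.14, 3.14].

### API

Orientations are given as a unit quaternion [w, x, y, z].
In Python, from rig import sense, capture, finish_job, boxes_of, tips_ahead gives the robot as it stands.
- The arm moves only by the tool drive_tool, never from a script. Its argument "commands" is text: rows parted by semicolons, each of 7 numbers parted by spaces: the shift along the world's x, y, z in units of 0.1 m (1.0 is 0.1 m), then the turn, a rotation vector about the world's x, y, z in units of pi/4 rad (1.0 is pi/4 rad), then the opening in per cent of the stroke, from 0 (shut) to 100 (fully open). A call has 1 to 20 rows; each row shifts and turns the commanded pose from where the row before left it; what a row does not reach is not made up. A row lasts 1/12 s, in which the tool goes at most 41.7 mm and 7.16 degrees, less where a joint would pass 70% of its speed; a pose out of reach is approached as far as the arm can. A call with a number of a shift or a turn outside -1 to 1 is refused whole. A call with a gripper value outside its range is refused whole. The fingers move at their own pace and stop on an object; "force" is the grip in N (left out, the last holds). Time passes only in rows, so rows that do not move let the fingers close. It gives the time, the measured TCP pose, the force, the opening and the grip force at its end, in the units of the state.
- sense(): the state, without advancing time (a new reading comes with each control period).
- capture(name): name is "scene" or "top"; returns a dict with "pixels" (384x512x3 uint8, blue, green, red), "fov_y" (degrees; the focal length in pixels is half the picture's height over the tangent of half this angle, whatever the lens; pixels are square), "cx", "cy" (the principal point, pixels), "k1" (the pictures are not rectified: a ray, as slopes to the right and down, at radius r is drawn at 1 + k1 r^2 times it, then the intrinsics apply), "position" and "attitude" of the camera in the world. Camera axes: x right, y down, z forward; pixel columns grow to the right and rows downward; lengths in mm; the calibration is good to about 2 mm. A picture is of the moment at which its call begins. There is no depth.
- finish_job(): hands the job in; it is judged then, once.
Trained networks look in a picture, given as the dict that the camera call returned (one of the last four; its "shot" number tells which), for a name from the list of things; names that differ only in an ending like _2 or _b are one class to them, and where a whole thing is asked for, a point or a joint stands for the part that bears it (a point fixed in the world has none). Each returns a list of dicts, best first, with "confidence" (0 to 1); they miss things now and then, are a little off and sometimes report something else, mostly with a low value. They report only what shows in the picture. A call takes as long as a camera call. They do not tell look-alikes from the thing itself.
- boxes_of(picture, name): "position" ([column, row] in pixels, amid what is visible of it).
The state is a dict: "time_s": time; "joints": joint angles; "dq": joint speeds; "tau": joint torques, N m; "eef_pos": TCP position; "ee_rot": TCP orientation; "force": force on the tool from outside, world axes, zero at the start; "wrist_torque": the same for the moment, N m; "grip_width": opening from 0.0 (shut) to 1.0 (fully open); "grip_force": force on a finger pad.
Only numpy, scipy, OpenCV 4.12 (cv2) and the standard library are available. Lean on these libraries where they do the work, as an engineer would, in place of code of your own. Each camera call takes 0.05 s, during which the arm holds its last target. There are 200 camera calls.

### The job

Lower the loose steel infuser basket (do not drop it) into the two nested ones standing in the green lever clamp until its collar sits squarely on theirs. Then take the clamp's red handle and swing it towards the baskets by four clicks, counted by feel from its rest and never as far as the fifth, and finish while still holding the handle there, so that I can tie the set: the spring throws the handle back if you let go. Leave the copper basket and everything else on the bench where it is.

Things in the scene. Friction and masses are not known exactly. Their poses are not given: they have to be found in the camera images.
- basket_loose: loose steel infuser basket, 75 mm high, 60 to 130 g: tapered mesh cup (45 mm high, diameter 34 mm at the foot, 51 at the top) under a plain collar (30 mm high, outer diameter 62 mm, inner 55). Origin on its axis half-way up, z up. Grasp across the collar. Nested, its collar rests on the collar below: its origin is then 30 mm above that of the basket it sits in; 2 mm of play sideways
- basket_top: the upper of the two same baskets that stand nested in the clamp, the one to nest into; origin on its axis half-way up, so its rim is 37.5 mm above the origin
- basket_bottom: the lower of the two nested baskets, standing loose on the clamp's 12 mm thick bed, between the fixed vee jaw and the sprung pad; origin on its axis half-way up. Free to shift: the closing pad pushes it 1 or 2 mm into the vee, and the set may lean a little
- clamp: green bench clamp, bolted down, bed 110 x 315 x 12 mm, fixed vee jaw 84 mm high. Origin on the bench under the middle of the basket seat; its y axis points from the lever to the vee jaw. The lever's pivot is a vertical axis at x +20 mm, y -130 mm in this frame; the lever swings level over the pivot's -x side
- lever (a joint): angle of the clamp lever, rad: 0 at its rest stop, where it points 232 degrees anticlockwise from the clamp's x axis; grows as it swings clockwise seen from above, towards the baskets; stop at 1.33. A spring plunger under it clicks over the teeth of the quadrant, 0.209 rad (12 degrees) apart; the first tooth is passed between 0.05 and 0.30 rad, as the quadrant is set. Clicks do not lock
- handle: red upright round handle at the lever's end, diameter 24 mm, 58 mm long, free to turn on its pin; origin at its centre, 96 mm above the bench, 140 mm from the lever's pivot axis. A spring pulls it back, 7 to 9 N at the handle, and throws it to rest when let go. At each tooth the pull first climbs by 2 to 4 N, then falls to 2 to 4 N under the mean behind the tooth: that drop is the click
- click_pin (a point): tip of the lever's spring plunger, on the lever 60 mm from the pivot axis (brass barrel above it)
- notch4 (a point): hollow of the quadrant (steel sector plate with six dark rounded teeth) between its fourth and fifth teeth, 60 mm from the pivot axis, where the plunger tip lies after the fourth click; its y axis points forward along the plunger's path. Do not touch the quadrant; its setting varies by 0.1 rad either way
- pad: rubber-faced pad (46 x 36 mm) on two springs in front of the moving jaw; presses on the collar of the bottom basket when the jaw closes
- wide_basket: copper basket, wider and lower: 82 mm diameter, 46 mm high; not part of the job. Origin on its axis half-way up
- red_pliers: pliers with red handles, lying on the bench, 165 mm long
- orange_pliers: pliers with orange handles, lying on the bench, 165 mm long
- wire_coil: flat coil of bright wire, 110 mm diameter, 14 mm high; origin under its middle
- wire_spool: copper-coloured wire spool, 72 mm diameter, 50 mm high; origin under its middle
Not all that is in view belongs to the job. Leave any blue look-alike of the basket_bottom alone.

How it is judged:
By the outcome, as a careful person would: the job done as asked, in the order asked, and still so for the second after the job is handed in, while the arm keeps its last pose, push and grip.
It also fails if it takes over 72 s, if anything falls off the work surface, if the arm or the gripper's body presses on something with over 40 N, if the wrist force passes 120 N, or if a joint passes its speed limit or range.

## Working session

There is one attempt and no reset: what is moved stays moved. The work goes in short steps, Python scripts to look and compute and a tool call to move; the robot and the scene stay as the last step left them, time stands still between calls to the robot, and variables do not carry over. Pictures are saved under pics/ and viewed, at most 10 in all, crops included, and the job is handed in when it is done.

Besides the shell and the picture viewer there is one more tool, called after "Emit:" as name(argument=value, ...) on one line, values as JSON. drive_tool: Moves the arm, as the interface text tells. Shifts and turns lie within -1 to 1; 1 stands for 0.1 m of shift or pi/4 rad of turn. Its arguments: {"type":"object","properties":{"commands":{"type":"string"},"force":{"type":"number"}},"required":["commands"]}

```bash
mkdir -p pics; ls
cat > h.py <<'E'
import numpy as np, cv2
from scipy.spatial.transform import Rotation as R
from rig import sense, capture, finish_job, boxes_of, tips_ahead
def cam(p):
    f=p["pixels"].shape[0]/2/np.tan(np.radians(p["fov_y"])/2)
    K=np.array([[f,0,p["cx"]],[0,f,p["cy"]],[0,0,1.]]); D=np.array([p["k1"],0,0,0,0.])
    a=np.array(p["attitude"],float)
    M=R.from_quat(a[[1,2,3,0]]).as_matrix() if a.size==4 else a.reshape(3,3)
    return K,D,M,np.array(p["position"],float)
def ray(p,uv):
    K,D,M,c=cam(p); s=cv2.undistortPoints(np.array([[uv]],float),K,D)[0,0]
    return c,M@np.array([s[0],s[1],1.])
def at_z(p,uv,z):
    c,d=ray(p,uv); return c+d*(z-c[2])/d[2]
def proj(p,X):
    K,D,M,c=cam(p); q=(np.atleast_2d(X)-c)@M
    return cv2.projectPoints(q,np.zeros(3),np.zeros(3),K,D)[0][:,0]
def meet(p1,u1,p2,u2):
    c1,d1=ray(p1,u1);c2,d2=ray(p2,u2)
    t=np.linalg.lstsq(np.c_[d1,-d2],c2-c1,rcond=None)[0]
    a=c1+d1*t[0];b=c2+d2*t[1]; return (a+b)/2,np.linalg.norm(a-b)
E
python3 - <<'E'
from h import *
s=capture("scene");t=capture("top")
for p in(s,t): print({k:v for k,v in p.items() if k!="pixels"})
names="basket_loose basket_top basket_bottom clamp lever handle click_pin notch4 pad wide_basket red_pliers orange_pliers wire_coil wire_spool".split()
for n in names:
    for nm,p in(("s",s),("t",t)):
        print(n,nm,[(np.round(b["position"]).tolist(),round(b["confidence"],2)) for b in boxes_of(p,n)[:4]])
im=np.vstack([s["pixels"],t["pixels"]])
cv2.imwrite("pics/a.png",cv2.resize(s["pixels"],(800,600))); cv2.imwrite("pics/b.png",cv2.resize(t["pixels"],(800,600)))
import pickle; pickle.dump((s,t),open("p0.pkl","wb"))
print(sense())
E
```

```text
pics
{'fov_y': 55.86544255837519, 'cx': 244.69733571709335, 'cy': 194.64231242286624, 'k1': -0.03965087122806618, 'position': array([1339.04458856,   98.31000376,  618.99551578]), 'attitude': array([-0.300058  ,  0.56867839,  0.67461105, -0.36258794]), 'shot': 1}
{'fov_y': 57.141144044242694, 'cx': 260.9961541136971, 'cy': 188.87992810879507, 'k1': -0.043794761867953, 'position': array([431.45633926, -42.23225809, 976.02461047]), 'attitude': array([ 0.06323857, -0.69629391,  0.71176404, -0.06758422]), 'shot': 2}
basket_loose s [([381.0, 203.0], 0.91)]
basket_loose t [([122.0, 243.0], 0.84)]
basket_top s [([294.0, 204.0], 0.66)]
basket_top t [([206.0, 182.0], 0.89)]
basket_bottom s [([255.0, 258.0], 0.65), ([292.0, 226.0], 0.63)]
basket_bottom t [([238.0, 136.0], 0.68)]
clamp s [([262.0, 231.0], 0.69), ([289.0, 227.0], 0.52)]
clamp t [([244.0, 188.0], 0.63)]
lever s [([218.0, 207.0], 0.96)]
lever t [([277.0, 187.0], 0.93)]
handle s [([205.0, 187.0], 0.46), ([179.0, 265.0], 0.32)]
handle t [([276.0, 187.0], 0.71), ([294.0, 132.0], 0.69), ([304.0, 193.0], 0.42)]
click_pin s [([221.0, 20
[... 612 characters left out ...]
oints': array([-1.43438736e+00,  3.12902637e-01,  1.49770413e+00, -3.11204867e-05,
        1.33102795e+00, -2.23424082e-01]), 'dq': array([-2.03177133e-03, -4.82302107e-04, -7.53593512e-04, -9.55255488e-04,
        6.09605997e-04, -6.21297144e-05]), 'tau': array([ 7.65496625e-04, -4.12165976e+01, -2.59897774e+01, -1.22975930e-04,
        5.51942212e-04,  8.93216082e-06]), 'eef_pos': array([ 184.83131824, -491.38449567,  248.29127062]), 'ee_rot': array([-2.16691621e-05,  9.83857972e-01,  1.78951082e-01, -1.41859832e-05]), 'force': array([ 0.20363175,  0.32243044, -0.13886567]), 'wrist_torque': array([ 0.00038721, -0.00761568, -0.02467832]), 'grip_force': 0.0, 'grip_width': 0.9975392392652008}
```

View pics/a.png

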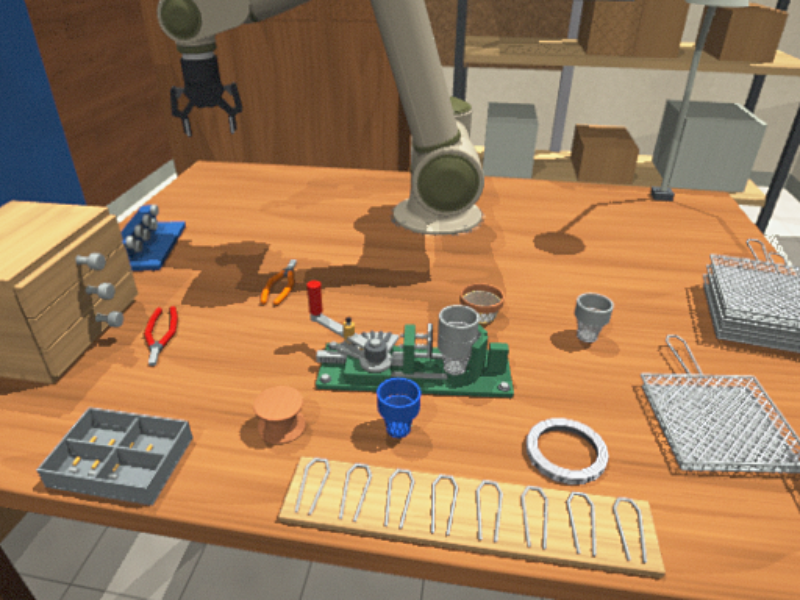

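View pics/b.png

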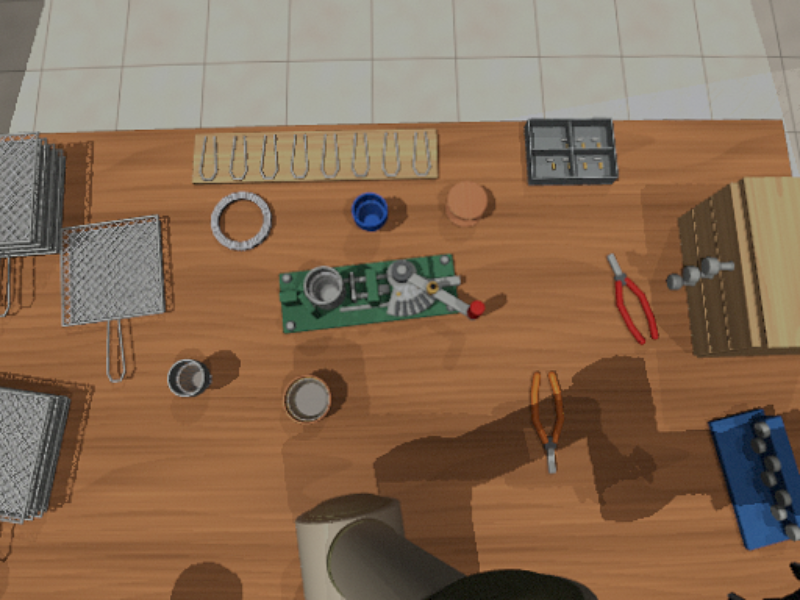

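Scene view (800x600): loose steel basket at (593,315), nested set in the clamp at (457,340), red handle at (315,297). Candidates for the loose basket: steel (593,315), blue look-alike (398,408), copper wide one (482,300) and the nested set itself. I choose the steel one at (593,315), which is (188,378) in the top view. Next I check that choice in a close crop with model overlays.

```bash
cat > m.py <<'E'
from h import *
import pickle
s,t=pickle.load(open("p0.pkl","rb"))
k=512/800
th=np.linspace(0,2*np.pi,60)
def circ(c,r,z): return np.c_[c[0]+r*np.cos(th),c[1]+r*np.sin(th),np.full(60,z)]
L=at_z(t,(188.5*k,377*k),75); N=at_z(t,(323*k,286*k),117); H=at_z(t,(476*k,309*k),125); P=at_z(t,(402*k,268*k),85)
print("loose",L,"nest",N,"handle",H,"pivot",P, "HP",np.linalg.norm((H-P)[:2]))
print(meet(t,(122,243),s,(381,203)), meet(t,(276+28,197),s,(315*k,297*k)))
for q in[(286,278),(291,325),(444,258),(450,307)]: print(at_z(t,np.array(q)*k,12))
def over(p,items,box,sc,name):
    x0,y0,x1,y1=box
    im=cv2.resize(p["pixels"][y0:y1,x0:x1],None,fx=sc,fy=sc,interpolation=cv2.INTER_CUBIC)
    for pts,col in items:
        q=((proj(p,pts)-[x0,y0]+.5)*sc-.5).round().astype(int); cv2.polylines(im,[q],True,col,1)
    cv2.imwrite(name,im); return im
E
cat > m2.py <<'E'
from m import *
it=[(circ(L,31,75),(0,255,255)),(circ(L,17,0),(0,255,0)),(circ(N,31,117),(0,255,255)),(circ(H,12,125),(255,255,0)),(circ(H,12,67),(255,0,0))]
a=over(t,it,(95,150,325,255),3.4,"pics/t1.png"); b=over(s,it,(170,160,400,260),3.4,"pics/s1.png")
b=cv2.resize(b,(a.shape[1],b.shape[0]))
cv2.imwrite("pics/c.png",np.vstack([a,b])[:, :]); print(a.shape,b.shape)
im=np.vstack([a,b]); cv2.imwrite("pics/c.png",cv2.resize(im,None,fx=min(1,600/im.shape[0]),fy=min(1,600/im.shape[0])))
E
python3 m2.py
```

```text
loose [472.30675603 310.51143521  75.        ] nest [610.08452716  85.30705595 117.        ] handle [ 566.48526254 -155.56879393  125.        ] pivot [644.42490932 -40.99630383  85.        ] HP 138.56927518685822
(array([469.3883059 , 323.07916835,  39.29686477]), np.float64(4.544493952475308)) (array([ 572.4608186 , -156.7017831 ,   98.48795541]), np.float64(1.7594592998604075))
[648.01332834 167.44557319  12.        ]
[562.89148602 157.04947334  12.        ]
[ 678.79258197 -117.0339592    12.        ]
[ 589.01800226 -124.5853572    12.        ]
(357, 782, 3) (340, 782, 3)
```

View pics/c.png

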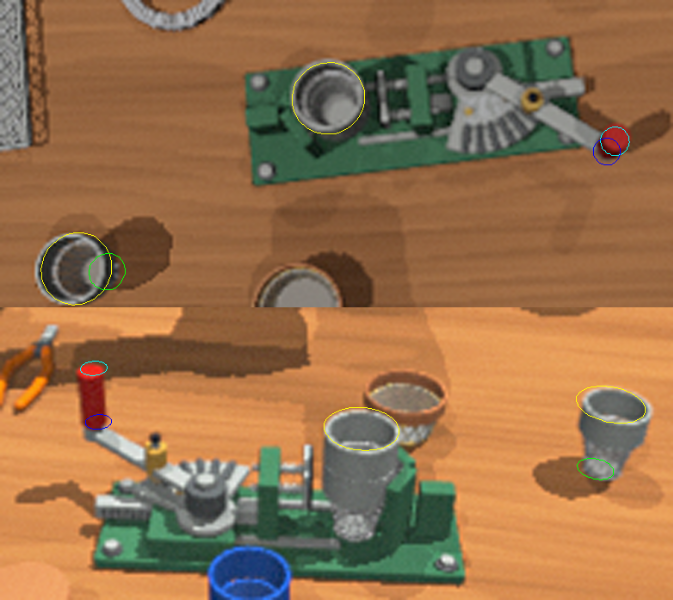

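The top crop shows the steel basket's rim about 3 mm left of my circle, so its centre is near (473,313.5). The nested rim matches at (610,85), and the clamp geometry puts the handle at about (568,-158), in agreement with the picture. Moving now.

Emit:
drive_tool(commands=".13 .37 0 0 0 0 100;.13 .37 0 0 0 0 100;.13 .37 0 0 0 0 100;.13 .37 0 0 0 0 100;.13 .37 0 0 0 0 100;.13 .37 0 0 0 0 100;.13 .37 0 0 0 0 100;.13 .37 0 0 0 0 100;.13 .37 0 0 0 0 100;.13 .37 0 0 0 0 100;.13 .37 0 0 0 0 100;.13 .37 0 0 0 0 100;.13 .37 0 0 0 0 100;.13 .37 0 0 0 0 100;.13 .37 0 0 0 0 100;.13 .37 0 0 0 0 100;.13 .37 0 0 0 0 100;.13 .37 0 0 0 0 100;.13 .37 0 0 0 0 100;.13 .37 0 0 0 0 100", force=30)

```text
time_s: 3.17
eef_pos: [445.0, 250.8, 248.3]
ee_rot: [0.0, 0.984, 0.179, 0.0]
force: [0.9, -0.5, 0.3]
grip_width: 1.002
grip_force: 0.0
```

Emit:
drive_tool(commands=".14 .31 0 0 0 0 100;.14 .317 0 0 0 0 100;0 0 -.3 0 0 0 100;0 0 -.3 0 0 0 100;0 0 -.3 0 0 0 100;0 0 -.3 0 0 0 100;0 0 0 0 0 0 100")

```text
time_s: 3.75
eef_pos: [470.3, 310.3, 123.0]
ee_rot: [0.001, 0.984, 0.179, -0.005]
force: [-1.0, 0.6, -0.8]
grip_width: 1.001
grip_force: 0.0
```

Run:
```python
from m import *
s=capture("scene");t=capture("top");print(sense()["eef_pos"])
L=np.array([473,313.5,75])
it=[(circ(L,31,75),(0,255,255))]
a=over(t,it,(90,190,190,280),4,"pics/x.png");b=over(s,it,(330,130,430,230),4,"pics/y.png")
cv2.imwrite("pics/d.png",np.hstack([a,b[:a.shape[0]]]))
```

```text
loose [472.30675603 310.51143521  75.        ] nest [610.08452716  85.30705595 117.        ] handle [ 566.48526254 -155.56879393  125.        ] pivot [644.42490932 -40.99630383  85.        ] HP 138.56927518685822
(array([469.3883059 , 323.07916835,  39.29686477]), np.float64(4.544493952475308)) (array([ 572.4608186 , -156.7017831 ,   98.48795541]), np.float64(1.7594592998604075))
[648.01332834 167.44557319  12.        ]
[562.89148602 157.04947334  12.        ]
[ 678.79258197 -117.0339592    12.        ]
[ 589.01800226 -124.5853572    12.        ]
[472.93635391 311.31743949 128.75133199]
```

View pics/d.png

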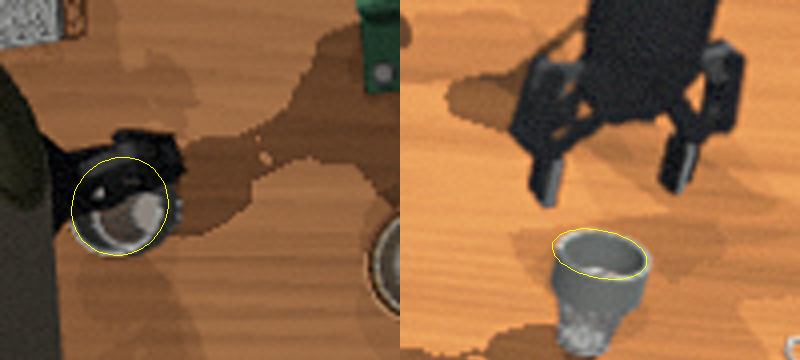

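The circle at (473,313.5) fits the steel rim in both views (top crop centre (120,206), scene crop (600,254)), and the open fingers straddle it. Lowering and grasping.

Emit:
drive_tool(commands="0 .02 -.16 0 0 0 100;0 0 -.16 0 0 0 100;0 0 -.16 0 0 0 100;0 0 -.16 0 0 0 100;0 0 0 0 0 0 100;0 0 0 0 0 0 100")

```text
time_s: 4.35
eef_pos: [473.7, 313.6, 66.1]
ee_rot: [-0.0, 0.984, 0.179, 0.001]
force: [0.7, 0.3, 0.6]
grip_width: 0.998
grip_force: 0.0
```

Emit:
drive_tool(commands="0 0 0 0 0 0 60;0 0 0 0 0 0 60;0 0 0 0 0 0 60;0 0 0 0 0 0 60;0 0 0 0 0 0 60;0 0 0 0 0 0 60;0 0 0 0 0 0 60;0 0 0 0 0 0 60", force=35)

```text
time_s: 5.02
eef_pos: [473.9, 313.8, 66.5]
ee_rot: [-0.0, 0.984, 0.179, 0.002]
force: [-0.7, -1.0, 8.0]
grip_width: 0.711
grip_force: 36.4
```

Emit:
drive_tool(commands="0 0 .15 0 0 0 60;0 0 .3 0 0 0 60;0 0 .35 0 0 0 60;0 0 .35 0 0 0 60;0 0 .35 0 0 0 60;.15 -.25 0 0 0 0 60;.2 -.34 0 0 0 0 60;.2 -.34 0 0 0 0 60;.2 -.34 0 0 0 0 60;.2 -.34 0 0 0 0 60;.2 -.34 0 0 0 0 60;.2 -.34 0 0 0 0 60;0 0 0 0 0 0 60;0 0 0 0 0 0 60;0 0 0 0 0 0 60")

```text
time_s: 6.27
eef_pos: [607.6, 84.6, 214.8]
ee_rot: [-0.0, 0.984, 0.179, 0.0]
force: [-0.1, -1.4, -1.1]
grip_width: 0.707
grip_force: 38.6
```

```bash
cat > n.py <<'E'
from m import *
import sys
s=capture("scene");t=capture("top");q=sense();print(q["eef_pos"],q["ee_rot"],q["force"],q["wrist_torque"])
e=q["eef_pos"]; N=np.array([610,85.3])
it=[(circ(N,31,117),(0,255,255)),(circ(e,31,e[2]+9),(255,255,0)),(circ(e,17,e[2]-66),(0,255,0))]
a=over(t,it,(150,140,250,220),4,"pics/x.png");b=over(s,it,(245,110,345,250),4,"pics/y.png")
a=np.vstack([a,np.zeros((b.shape[0]-a.shape[0],400,3),np.uint8)])
cv2.imwrite("pics/"+sys.argv[1],np.hstack([a,b]))
E
python3 n.py e.png | tail -1
```

```text
[607.39654065  85.41732706 214.78354346] [-3.67597626e-05  9.83733719e-01  1.79632781e-01  1.83909807e-04] [ 0.69258696  0.08257645 -1.33719322] [ 0.02454135 -0.03709256  0.04148897]
```

View pics/e.png

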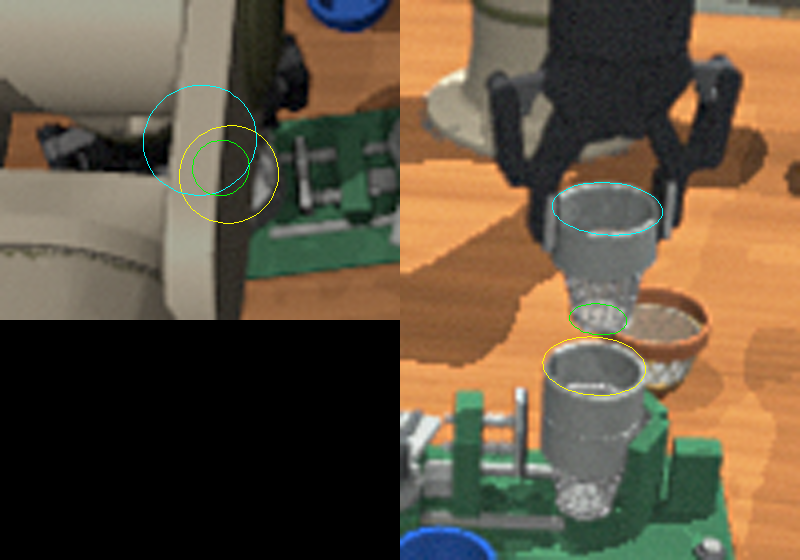

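Scene crop: the held basket's foot is at (600,318), right above the nested rim at (594,366), and the models agree with the picture. The top view is blocked by the arm. I shift +2.6 mm in x and lower while watching force.

Emit:
drive_tool(commands=".026 0 0 0 0 0 60;0 0 -.1 0 0 0 60;0 0 -.1 0 0 0 60;0 0 -.1 0 0 0 60;0 0 -.06 0 0 0 60;0 0 -.06 0 0 0 60;0 0 -.06 0 0 0 60;0 0 0 0 0 0 60;0 0 0 0 0 0 60")

```text
time_s: 7.12
eef_pos: [610.4, 84.3, 166.1]
ee_rot: [-0.0, 0.984, 0.179, -0.0]
force: [-0.1, 1.2, -1.1]
grip_width: 0.712
grip_force: 38.6
```

Emit:
drive_tool(commands="0 0 -.04 0 0 0 60;0 0 -.04 0 0 0 60;0 0 -.04 0 0 0 60;0 0 -.04 0 0 0 60;0 0 0 0 0 0 60;0 0 0 0 0 0 60")

```text
time_s: 7.62
eef_pos: [610.3, 84.3, 150.0]
ee_rot: [-0.0, 0.984, 0.179, -0.0]
force: [-0.6, 0.3, -0.8]
grip_width: 0.704
grip_force: 38.6
```

Emit:
drive_tool(commands="0 0 -.02 0 0 0 60;0 0 -.02 0 0 0 60;0 0 -.02 0 0 0 60;0 0 0 0 0 0 60;0 0 0 0 0 0 60")

```text
time_s: 8.03
eef_pos: [610.4, 84.3, 144.2]
ee_rot: [0.0, 0.984, 0.179, -0.0]
force: [1.3, 0.4, -1.0]
grip_width: 0.711
grip_force: 38.6
```

Emit:
drive_tool(commands="0 0 -.01 0 0 0 60;0 0 -.01 0 0 0 60;0 0 -.01 0 0 0 60;0 0 0 0 0 0 60;0 0 0 0 0 0 60")

```text
time_s: 8.45
eef_pos: [610.4, 84.3, 141.2]
ee_rot: [-0.0, 0.984, 0.179, -0.0]
force: [0.8, -0.0, -1.5]
grip_width: 0.714
grip_force: 38.6
```

Emit:
drive_tool(commands="0 0 -.01 0 0 0 60;0 0 -.01 0 0 0 60;0 0 0 0 0 0 60;0 0 0 0 0 0 60")

```text
time_s: 8.78
eef_pos: [610.7, 84.2, 139.6]
ee_rot: [0.0, 0.984, 0.179, 0.0]
force: [1.2, -0.5, 1.9]
grip_width: 0.712
grip_force: 38.8
```

Emit:
drive_tool(commands="0 0 -.01 0 0 0 60;0 0 0 0 0 0 60;0 0 0 0 0 0 60")

```text
time_s: 9.03
eef_pos: [611.1, 84.0, 139.3]
ee_rot: [0.001, 0.984, 0.179, 0.001]
force: [1.8, -1.1, 5.8]
grip_width: 0.711
grip_force: 38.9
```

Contact came at about 139.5 mm, against 138.5 expected for seated. I open gently and check.

Emit:
drive_tool(commands="0 0 0 0 0 0 74;0 0 0 0 0 0 78;0 0 0 0 0 0 82;0 0 0 0 0 0 88;0 0 0 0 0 0 94;0 0 0 0 0 0 100;0 0 0 0 0 0 100;0 0 .05 0 0 0 100;0 0 .1 0 0 0 100;0 0 .2 0 0 0 100;0 0 .3 0 0 0 100;0 0 .3 0 0 0 100;0 0 0 0 0 0 100")

```text
time_s: 10.12
eef_pos: [612.3, 84.3, 240.8]
ee_rot: [0.001, 0.984, 0.179, 0.006]
force: [0.4, -0.8, 1.4]
grip_width: 1.0
grip_force: 0.0
```

```bash
sed -i 's/^it=.*/it=[(circ(N,31,147),(0,255,255)),(circ(N,31,117),(0,255,0)),(circ(N,31,87),(0,255,0))]/; s/b=over(s,it,(245,110,345,250),4/b=over(s,it,(255,150,325,250),5.7/; s/it,(150,140,250,220)/[],(150,140,250,220)/' n.py; python3 n.py f.png|tail -1
```

```text
[610.79145774  84.34613836 235.19034684] [3.60575768e-04 9.83857934e-01 1.78943940e-01 1.58157088e-03] [-0.37828634 -0.02313335 -0.01810027] [0.03335011 0.01745255 0.03846944]
```

View pics/f.png

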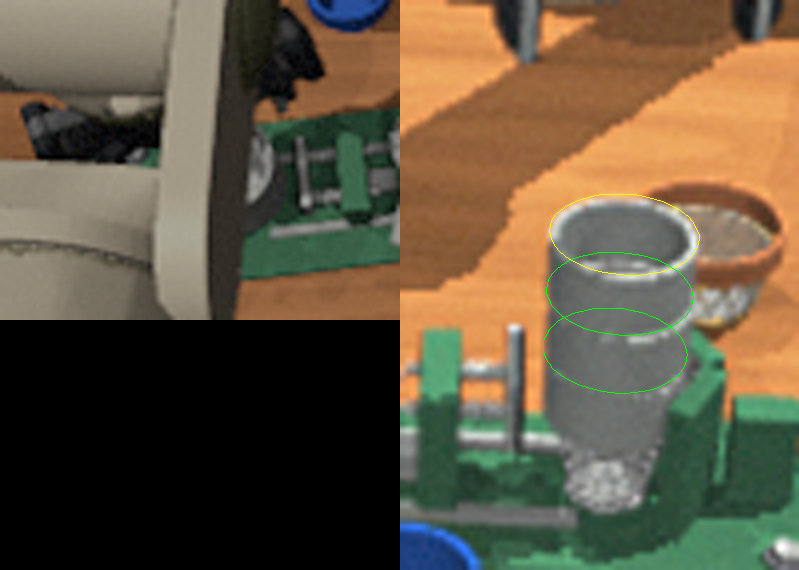

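The stack in the scene crop is straight: three collars along x 545 to 697, rim centre (624,234), at the expected height. Next I go over the handle.

Emit:
drive_tool(commands="-.055 -.302 0 0 0 .05 100;-.055 -.302 0 0 0 .05 100;-.055 -.302 0 0 0 .05 100;-.055 -.302 0 0 0 .05 100;-.055 -.302 0 0 0 .05 100;-.055 -.302 0 0 0 0 100;-.055 -.302 0 0 0 0 100;-.055 -.302 0 0 0 0 100;0 0 0 0 0 0 100;0 0 0 0 0 0 100")

```text
time_s: 11.05
eef_pos: [565.9, -158.2, 232.4]
ee_rot: [-0.001, 0.962, 0.273, -0.001]
force: [0.1, 0.9, -0.5]
grip_width: 0.997
grip_force: 0.0
```

```bash
cat > o.py <<'E'
from m import *
import sys
s=capture("scene");t=capture("top");q=sense();print(q["eef_pos"],q["ee_rot"],q["force"])
e=q["eef_pos"]; N=np.array([610,85.3]); H=np.array([567,-156.5]);P=np.array([643.5,-41.5])
it=[(circ(N,31,147),(0,255,255)),(circ(H,12,125),(255,255,0)),(circ(H,12,67),(255,0,0)),(circ(P,140,70),(0,255,0))]
a=over(t,it,(185,140,325,240),2.85,"pics/x.png");b=over(s,it,(175,130,315,255),2.85,"pics/y.png")
h=min(a.shape[0],b.shape[0])
im=np.hstack([a[:h],b[:h]]);cv2.imwrite("pics/"+sys.argv[1],im);print(im.shape)
E
python3 o.py g.png|tail -2
```

```text
[ 566.37241225 -156.48886128  232.81845881] [-5.03346822e-04  9.61530332e-01  2.74698115e-01 -3.34562815e-04] [0.41241172 0.39859564 0.6880622 ]
(285, 798, 3)
```

View pics/g.png

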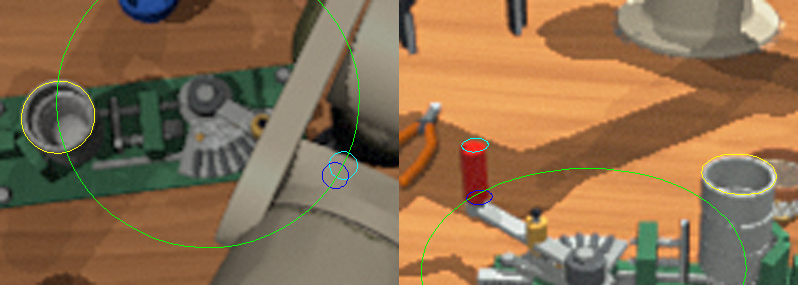

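Both views place the handle at my (567,-156.5) (scene crop (477,172)), and the stack's rim sits concentric with its circle in the top view (58,117). Lowering onto the handle.

Emit:
drive_tool(commands="0 0 -.3 0 0 0 100;0 0 -.3 0 0 0 100;0 0 -.3 0 0 0 100;0 0 -.2 0 0 0 80;0 0 -.15 0 0 0 60;0 0 -.1 0 0 0 60;0 0 0 0 0 0 60;0 0 0 0 0 0 60")

```text
time_s: 11.82
eef_pos: [566.7, -156.7, 98.6]
ee_rot: [-0.0, 0.961, 0.275, 0.0]
force: [0.2, 0.1, 0.2]
grip_width: 0.599
grip_force: 0.0
```

```bash
python3 o.py i.png|tail -2; python3 -c "
import cv2;im=cv2.imread('pics/y.png');cv2.imwrite('pics/i.png',cv2.resize(im,None,fx=1.6,fy=1.6))"
```

```text
[ 567.07076285 -157.19782195   99.53693931] [6.86206552e-04 9.61515604e-01 2.74748361e-01 7.81470296e-04] [0.31043114 0.20198196 0.55897736]
(285, 798, 3)
```

View pics/i.png

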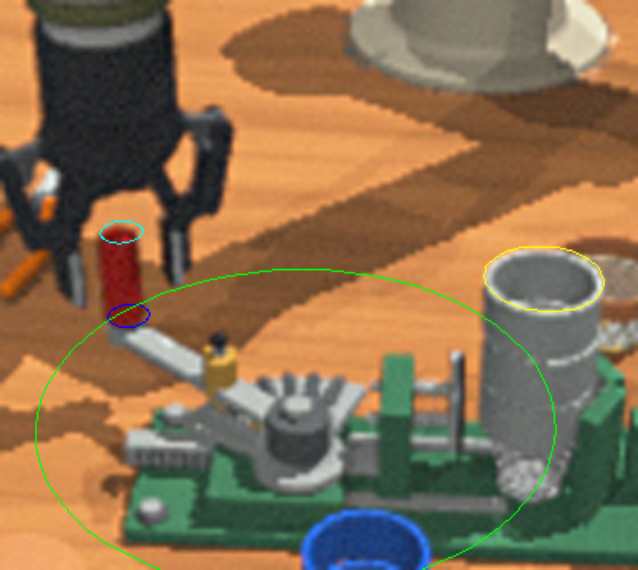

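The handle (122,275) stands midway between the open fingers, whose tips are above the lever. Closing.

Emit:
drive_tool(commands="0 0 0 0 0 0 40;0 0 0 0 0 0 34;0 0 0 0 0 0 30;0 0 0 0 0 0 15;0 0 0 0 0 0 15;0 0 0 0 0 0 15;0 0 0 0 0 0 15;0 0 0 0 0 0 15", force=35)

```text
time_s: 12.58
eef_pos: [567.8, -158.7, 99.5]
ee_rot: [0.002, 0.962, 0.274, 0.002]
force: [5.0, -4.9, 1.0]
grip_width: 0.272
grip_force: 34.3
```

Run:
```python
from h import *
q=sense();print(q["eef_pos"],q["force"],q["wrist_torque"],q["grip_width"])
P=np.array([643.5,-41.5]);d=q["eef_pos"][:2]-P;print(np.hypot(*d),np.degrees(np.arctan2(d[1],d[0]))%360)
a0=np.arctan2(d[1],d[0]);
for i in range(0,62,1):
    if i%3==0:
        a=a0-np.radians(i); print(i,np.round(np.r_[140*np.cos(a)-140*np.cos(a0),140*np.sin(a)-140*np.sin(a0)],1))
```

```text
[ 567.7558325  -158.70169442   99.46977499] [ 5.01526681 -4.9341135   0.95270836] [-0.8024723  -0.69228095 -0.02929812] 0.2724187836023448
139.5471822916777 237.12654761549248
0 [0. 0.]
3 [-6.   4.1]
6 [-11.9   8.6]
9 [-17.5  13.3]
12 [-22.8  18.4]
15 [-27.8  23.7]
18 [-32.6  29.2]
21 [-37.1  35. ]
24 [-41.3  41.1]
27 [-45.1  47.3]
30 [-48.6  53.7]
33 [-51.8  60.4]
36 [-54.6  67.1]
39 [-57.1  74. ]
42 [-59.2  81. ]
45 [-60.9  88.2]
48 [-62.2  95.4]
51 [-63.2 102.6]
54 [-63.8 109.9]
57 [-64.  117.3]
60 [-63.8 124.6]
```

The handle is held at r = 139.5 mm about the pivot, at its rest angle (237°). Now the arc, in 1.5° steps by feel.

Emit:
drive_tool(commands="-.03 .02 0 0 0 0 15;0 0 0 0 0 0 15")

```text
time_s: 12.75
eef_pos: [564.9, -156.8, 99.5]
ee_rot: [0.003, 0.962, 0.274, 0.002]
force: [7.0, -7.9, -1.3]
grip_width: 0.273
grip_force: 34.4
```

Emit:
drive_tool(commands="-.03 .021 0 0 0 0 15;0 0 0 0 0 0 15")

```text
time_s: 12.92
eef_pos: [561.8, -154.7, 99.5]
ee_rot: [0.002, 0.962, 0.274, 0.002]
force: [5.8, -6.3, -1.7]
grip_width: 0.268
grip_force: 34.6
```

Emit:
drive_tool(commands="-.03 .022 0 0 0 0 15;0 0 0 0 0 0 15")

```text
time_s: 13.08
eef_pos: [558.7, -152.3, 99.5]
ee_rot: [0.002, 0.962, 0.274, 0.002]
force: [5.4, -6.2, -0.5]
grip_width: 0.267
grip_force: 34.6
```

Emit:
drive_tool(commands="-.029 .023 0 0 0 0 15;0 0 0 0 0 0 15")

```text
time_s: 13.25
eef_pos: [555.6, -149.9, 99.5]
ee_rot: [0.002, 0.962, 0.274, 0.002]
force: [4.3, -6.1, 0.1]
grip_width: 0.27
grip_force: 34.7
```

Emit:
drive_tool(commands="-.028 .023 0 0 0 0 15;0 0 0 0 0 0 15")

```text
time_s: 13.42
eef_pos: [552.7, -147.5, 99.5]
ee_rot: [0.002, 0.962, 0.274, 0.001]
force: [3.0, -4.4, 1.0]
grip_width: 0.273
grip_force: 34.7
```

Emit:
drive_tool(commands="-.028 .024 0 0 0 0 15;0 0 0 0 0 0 15")

```text
time_s: 13.58
eef_pos: [549.7, -145.0, 99.4]
ee_rot: [0.002, 0.962, 0.274, 0.001]
force: [1.9, -4.3, 2.3]
grip_width: 0.271
grip_force: 34.8
```

Emit:
drive_tool(commands="-.027 .025 0 0 0 0 15;0 0 0 0 0 0 15")

```text
time_s: 13.75
eef_pos: [546.8, -142.3, 99.4]
ee_rot: [0.001, 0.962, 0.274, 0.001]
force: [1.7, -5.0, 5.1]
grip_width: 0.272
grip_force: 35.0
```

Emit:
drive_tool(commands="-.026 .026 0 0 0 0 15;0 0 0 0 0 0 15")

```text
time_s: 13.92
eef_pos: [544.5, -140.1, 99.5]
ee_rot: [0.002, 0.962, 0.274, 0.001]
force: [2.8, -8.7, 2.4]
grip_width: 0.277
grip_force: 35.0
```

```bash
cat > a.py <<'E'
import numpy as np
D=np.loadtxt("log.txt");P=np.array([643.5,-41.5])
d=D[:,:2]-P;a=np.arctan2(d[:,1],d[:,0]);u=np.c_[-np.sin(a),np.cos(a)] # anticlockwise
r=d/np.hypot(*d.T)[:,None]
for i in range(len(D)): print("lever %.3f r %.1f  pull %.1f radial %.1f"%(np.radians(237.7)-a[i]%(2*np.pi),np.hypot(*d[i]),D[i,2:]@u[i],D[i,2:]@r[i]))
E
cat > log.txt <<'E'
567.8 -158.7 5 -4.9
564.9 -156.8 7 -7.9
561.8 -154.7 5.8 -6.3
558.7 -152.3 5.4 -6.2
555.6 -149.9 4.3 -6.1
552.7 -147.5 3.0 -4.4
549.7 -145 1.9 -4.3
546.8 -142.3 1.7 -5.0
544.5 -140.1 2.8 -8.7
E
python3 a.py
```

```text
lever 0.010 r 139.5  pull 6.9 radial 1.4
lever 0.035 r 139.5  pull 10.2 radial 2.6
lever 0.061 r 139.6  pull 8.4 radial 1.7
lever 0.090 r 139.5  pull 8.1 radial 1.6
lever 0.118 r 139.6  pull 7.2 radial 2.0
lever 0.145 r 139.6  pull 5.1 radial 1.4
lever 0.173 r 139.7  pull 4.3 radial 1.9
lever 0.201 r 139.7  pull 4.7 radial 2.4
lever 0.224 r 139.7  pull 8.1 radial 4.2
```

Emit:
drive_tool(commands="-.017 .018 0 0 0 0 15;0 0 0 0 0 0 15")

```text
time_s: 14.08
eef_pos: [543.2, -138.7, 99.5]
ee_rot: [0.002, 0.962, 0.274, 0.002]
force: [5.0, -9.0, 1.4]
grip_width: 0.27
grip_force: 34.9
```

Emit:
drive_tool(commands="-.017 .018 0 0 0 0 15;0 0 0 0 0 0 15")

```text
time_s: 14.25
eef_pos: [541.6, -137.1, 99.5]
ee_rot: [0.002, 0.962, 0.274, 0.002]
force: [5.1, -9.8, 2.2]
grip_width: 0.268
grip_force: 35.0
```

Emit:
drive_tool(commands="-.016 .018 0 0 0 0 15;0 0 0 0 0 0 15")

```text
time_s: 14.42
eef_pos: [539.9, -135.2, 99.4]
ee_rot: [0.002, 0.962, 0.274, 0.001]
force: [4.6, -9.5, 2.5]
grip_width: 0.273
grip_force: 35.0
```

Emit:
drive_tool(commands="-.016 .018 0 0 0 0 15;0 0 0 0 0 0 15")

```text
time_s: 14.58
eef_pos: [538.2, -133.3, 99.5]
ee_rot: [0.002, 0.962, 0.274, 0.001]
force: [3.3, -9.0, 2.6]
grip_width: 0.272
grip_force: 35.0
```

Emit:
drive_tool(commands="-.016 .018 0 0 0 0 15;0 0 0 0 0 0 15")

```text
time_s: 14.75
eef_pos: [536.5, -131.4, 99.5]
ee_rot: [0.002, 0.962, 0.274, 0.001]
force: [2.9, -7.7, 3.7]
grip_width: 0.275
grip_force: 34.9
```

Emit:
drive_tool(commands="-.016 .019 0 0 0 0 15;0 0 0 0 0 0 15")

```text
time_s: 14.92
eef_pos: [534.8, -129.4, 99.5]
ee_rot: [0.002, 0.962, 0.274, 0.001]
force: [2.7, -8.4, 3.8]
grip_width: 0.27
grip_force: 35.0
```

Emit:
drive_tool(commands="-.015 .019 0 0 0 0 15;0 0 0 0 0 0 15")

```text
time_s: 15.08
eef_pos: [533.2, -127.4, 99.5]
ee_rot: [0.002, 0.962, 0.274, 0.001]
force: [1.8, -7.9, 4.9]
grip_width: 0.273
grip_force: 35.1
```

Emit:
drive_tool(commands="-.015 .019 0 0 0 0 15;0 0 0 0 0 0 15")

```text
time_s: 15.25
eef_pos: [531.6, -125.4, 99.4]
ee_rot: [0.002, 0.962, 0.274, 0.001]
force: [1.1, -6.4, 5.8]
grip_width: 0.275
grip_force: 35.1
```

Emit:
drive_tool(commands="-.015 .02 0 0 0 0 15;0 0 0 0 0 0 15")

```text
time_s: 15.42
eef_pos: [530.0, -123.2, 99.4]
ee_rot: [0.001, 0.962, 0.274, 0.001]
force: [-0.4, -5.7, 5.3]
grip_width: 0.274
grip_force: 35.1
```

Emit:
drive_tool(commands="-.014 .02 0 0 0 0 15;0 0 0 0 0 0 15")

```text
time_s: 15.58
eef_pos: [528.5, -121.1, 99.4]
ee_rot: [0.001, 0.962, 0.274, 0.001]
force: [-0.1, -6.0, 6.2]
grip_width: 0.27
grip_force: 35.2
```

Emit:
drive_tool(commands="-.014 .02 0 0 0 0 15;0 0 0 0 0 0 15")

```text
time_s: 15.75
eef_pos: [527.2, -119.2, 99.4]
ee_rot: [0.001, 0.962, 0.275, 0.001]
force: [0.1, -6.8, 5.8]
grip_width: 0.27
grip_force: 35.2
```

Emit:
drive_tool(commands="-.014 .02 0 0 0 0 15;0 0 0 0 0 0 15")

```text
time_s: 15.92
eef_pos: [526.1, -117.5, 99.4]
ee_rot: [0.002, 0.962, 0.275, 0.001]
force: [2.6, -8.2, 4.2]
grip_width: 0.269
grip_force: 35.2
```

```bash
cat >> log.txt <<'E'
543.2 -138.7 5 -9
541.6 -137.1 5.1 -9.8
539.9 -135.2 4.6 -9.5
538.2 -133.3 3.3 -9
536.5 -131.4 2.9 -7.7
534.8 -129.4 2.7 -8.4
533.2 -127.4 1.8 -7.9
531.6 -125.4 1.1 -6.4
530.0 -123.2 -.4 -5.7
528.5 -121.1 -.1 -6.0
527.2 -119.2 .1 -6.8
526.1 -117.5 2.6 -8.2
E
python3 a.py|tail -14
```

```text
lever 0.201 r 139.7  pull 4.7 radial 2.4
lever 0.224 r 139.7  pull 8.1 radial 4.2
lever 0.237 r 139.7  pull 9.9 radial 2.7
lever 0.254 r 139.7  pull 10.6 radial 3.0
lever 0.272 r 139.7  pull 10.1 radial 3.0
lever 0.290 r 139.7  pull 9.0 radial 3.4
lever 0.308 r 139.8  pull 7.8 radial 2.7
lever 0.327 r 139.8  pull 8.2 radial 3.2
lever 0.345 r 139.8  pull 7.3 radial 3.4
lever 0.364 r 139.9  pull 5.8 radial 3.0
lever 0.383 r 139.8  pull 4.4 radial 3.7
lever 0.402 r 139.9  pull 4.9 radial 3.5
lever 0.418 r 139.9  pull 5.7 radial 3.7
lever 0.433 r 139.9  pull 8.3 radial 2.3
```

The pull drops after peaks at 0.035 and 0.25, so I count two clicks so far, and a third climb is starting at 0.43. I check this phase against the quadrant's teeth in the picture.

```bash
cat > q.py <<'E'
from m import *
s1=capture("scene");t1=capture("top")
P=np.array([643.5,-41.5]);z=66
def tick(l,r0,r1,z): a=np.radians(237.7)-l; u=np.array([np.cos(a),np.sin(a)]); return np.array([[*(P+r0*u),z],[*(P+r1*u),z]])
it=[(tick(.115+.209*n,66,76,z),(0,255,255)) for n in range(6)]
pv=[(tick(0,0,140,z+6),(255,0,255))]
a=over(t,it+pv,(235,165,310,210),5.3,"pics/x.png");b=over(t1,it,(235,165,310,210),5.3,"pics/x2.png")
c=over(s1,it,(195,185,270,235),5.3,"pics/y.png"); d=over(s,it,(195,185,270,235),5.3,"pics/y.png")
im=np.vstack([np.hstack([a,b]),np.hstack([d,c])]);print(im.shape);cv2.imwrite("pics/j.png",im)
E
python3 q.py|tail -1
```

```text
(503, 796, 3)
```

View pics/j.png

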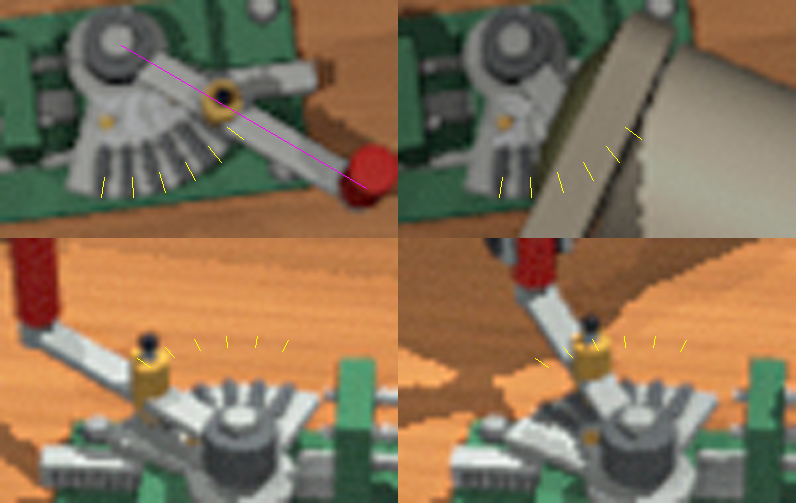

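```bash
cat > r.py <<'E'
from m import *
P=np.array([643.5,-41.5])
# polar unwarp of top picture about pivot, at given heights; brightness v angle
import sys
g=cv2.cvtColor(t["pixels"],cv2.COLOR_BGR2GRAY)
for z in(30,40,50):
    print("z",z)
    L=np.arange(-.1,1.5,.035); a=np.radians(237.7)-L
    prof=[]
    for r in(56,60,64,68):
        q=proj(t,np.c_[P[0]+r*np.cos(a),P[1]+r*np.sin(a),np.full(len(a),z)]).astype(np.float32)
        prof.append(cv2.remap(g,q[None,:,0],q[None,:,1],cv2.INTER_CUBIC)[0].astype(int))
    m=np.mean(prof,0).astype(int)
    print(" ".join("%.2f:%d"%(l,v) for l,v in zip(L,m)))
E
python3 r.py|grep -A1 "^z"
python3 - <<'E'
import sys; sys.path.insert(0,'.')
E
```

```text
z 30
-0.10:135 -0.07:131 -0.03:127 0.01:120 0.04:94 0.08:75 0.11:77 0.15:108 0.18:131 0.22:123 0.25:84 0.29:71 0.32:81 0.36:87 0.39:116 0.43:129 0.46:102 0.50:74 0.53:74 0.57:84 0.60:118 0.64:143 0.67:132 0.71:90 0.74:71 0.78:78 0.81:100 0.85:132 0.88:137 0.92:107 0.95:76 0.99:71 1.02:92 1.05:126 1.09:143 1.12:120 1.16:78 1.20:70 1.23:85 1.27:114 1.30:140 1.33:151 1.37:152 1.41:150 1.44:138 1.48:111
z 40
-0.10:112 -0.07:133 -0.03:131 0.01:128 0.04:116 0.08:87 0.11:74 0.15:83 0.18:115 0.22:135 0.25:116 0.29:77 0.32:77 0.36:80 0.39:100 0.43:131 0.46:124 0.50:87 0.53:74 0.57:81 0.60:106 0.64:139 0.67:142 0.71:104 0.74:73 0.78:78 0.81:96 0.85:130 0.88:142 0.92:114 0.95:78 0.99:70 1.02:92 1.05:127 1.09:143 1.12:115 1.16:75 1.20:71 1.23:88 1.27:119 1.30:143 1.33:152 1.37:153 1.41:150 1.44:131 1.48:104
z 50
-0.10:81 -0.07:111 -0.03:132 0.01:131 0.04:128 0.08:112 0.11:82 0.15:73 0.18:88 0.22:121 0.25:135 0.29:101 0.32:71 0.36:78 0.39:86 0.43:116 0.46:135 0.50:108 0.53:77 0.57:77 0.60:92 0.64:126 0.67:144 0.71:118 0.74:79 0.78:77 0.81:89 0.85:123 0.88:143 0.92:120 0.95:80 0.99:68 1.02:93 1.05:130 1.09:141 1.12:107 1.16:72 1.20:72 1.23:91 1.27:122 1.30:145 1.33:152 1.37:153 1.41:145 1.44:122 1.48:100
```

The teeth in the first top picture lie at 0.11, 0.32, 0.53, 0.75, 0.97 and 1.18 rad. That agrees with what I felt (two clicks so far), and the fourth hollow is at about 0.85. Going on by feel.

Emit:
drive_tool(commands="-.019 .031 0 0 0 0 15;0 0 0 0 0 0 15")

```text
time_s: 16.18
eef_pos: [524.4, -114.8, 99.5]
ee_rot: [0.002, 0.962, 0.274, 0.001]
force: [3.6, -11.5, 2.7]
grip_width: 0.269
grip_force: 35.0
```

Emit:
drive_tool(commands="-.019 .0315 0 0 0 0 15;0 0 0 0 0 0 15")

```text
time_s: 16.35
eef_pos: [522.4, -111.5, 99.5]
ee_rot: [0.002, 0.962, 0.274, 0.001]
force: [3.3, -10.7, 3.1]
grip_width: 0.273
grip_force: 35.1
```

Emit:
drive_tool(commands="-.018 .032 0 0 0 0 15;0 0 0 0 0 0 15")

```text
time_s: 16.52
eef_pos: [520.4, -108.2, 99.4]
ee_rot: [0.002, 0.962, 0.274, 0.001]
force: [1.2, -8.2, 3.5]
grip_width: 0.268
grip_force: 35.1
```

Emit:
drive_tool(commands="-.017 .0325 0 0 0 0 15;0 0 0 0 0 0 15")

```text
time_s: 16.68
eef_pos: [518.6, -104.8, 99.4]
ee_rot: [0.002, 0.962, 0.274, 0.001]
force: [0.1, -8.7, 5.6]
grip_width: 0.276
grip_force: 35.1
```

Emit:
drive_tool(commands="-.016 .033 0 0 0 0 15;0 0 0 0 0 0 15")

```text
time_s: 16.85
eef_pos: [516.9, -101.3, 99.4]
ee_rot: [0.002, 0.962, 0.275, 0.001]
force: [-0.4, -8.4, 5.8]
grip_width: 0.273
grip_force: 35.2
```

Emit:
drive_tool(commands="-.015 .033 0 0 0 0 15;0 0 0 0 0 0 15")

```text
time_s: 17.02
eef_pos: [515.3, -97.8, 99.4]
ee_rot: [0.001, 0.962, 0.275, 0.001]
force: [-1.0, -6.6, 7.0]
grip_width: 0.274
grip_force: 35.2
```

Emit:
drive_tool(commands="-.014 .034 0 0 0 0 15;0 0 0 0 0 0 15")

```text
time_s: 17.18
eef_pos: [513.7, -94.2, 99.4]
ee_rot: [0.001, 0.962, 0.275, 0.0]
force: [-1.9, -5.6, 7.7]
grip_width: 0.265
grip_force: 35.3
```

Emit:
drive_tool(commands="-.013 .034 0 0 0 0 15;0 0 0 0 0 0 15")

```text
time_s: 17.35
eef_pos: [512.6, -91.3, 99.4]
ee_rot: [0.002, 0.962, 0.275, 0.001]
force: [-1.7, -9.5, 6.3]
grip_width: 0.272
grip_force: 35.3
```

Emit:
drive_tool(commands="-.013 .034 0 0 0 0 15;0 0 0 0 0 0 15")

```text
time_s: 17.52
eef_pos: [511.5, -88.4, 99.5]
ee_rot: [0.002, 0.962, 0.275, 0.001]
force: [-0.6, -12.4, 4.2]
grip_width: 0.271
grip_force: 35.2
```

Emit:
drive_tool(commands="-.012 .035 0 0 0 0 15;0 0 0 0 0 0 15")

```text
time_s: 17.68
eef_pos: [510.2, -84.8, 99.4]
ee_rot: [0.002, 0.962, 0.275, 0.001]
force: [-0.9, -11.8, 6.0]
grip_width: 0.273
grip_force: 35.2
```

Emit:
drive_tool(commands="-.011 .034 0 0 0 0 15;0 0 0 0 0 0 15")

```text
time_s: 17.85
eef_pos: [509.1, -81.2, 99.4]
ee_rot: [0.002, 0.962, 0.275, 0.001]
force: [-0.1, -11.6, 5.4]
grip_width: 0.274
grip_force: 35.2
```

Emit:
drive_tool(commands="-.01 .034 0 0 0 0 15;0 0 0 0 0 0 15")

```text
time_s: 18.02
eef_pos: [508.0, -77.6, 99.4]
ee_rot: [0.002, 0.962, 0.275, 0.001]
force: [-1.3, -8.6, 6.3]
grip_width: 0.273
grip_force: 35.2
```

Emit:
drive_tool(commands="-.009 .034 0 0 0 0 15;0 0 0 0 0 0 15")

```text
time_s: 18.18
eef_pos: [507.1, -74.0, 99.4]
ee_rot: [0.001, 0.962, 0.275, 0.001]
force: [-2.0, -7.0, 7.5]
grip_width: 0.272
grip_force: 35.3
```

Emit:
drive_tool(commands="-.008 .034 0 0 0 0 15;0 0 0 0 0 0 15;0 0 0 0 0 0 15")

```text
time_s: 18.43
eef_pos: [506.3, -70.6, 99.3]
ee_rot: [0.001, 0.962, 0.275, 0.001]
force: [-1.7, -6.9, 7.3]
grip_width: 0.267
grip_force: 35.4
```

```bash
cat >> log.txt <<'E'
524.4 -114.8 3.6 -11.5
522.4 -111.5 3.3 -10.7
520.4 -108.2 1.2 -8.2
518.6 -104.8 .1 -8.7
516.9 -101.3 -.4 -8.4
515.3 -97.8 -1.0 -6.6
513.7 -94.2 -1.9 -5.6
512.6 -91.3 -1.7 -9.5
511.5 -88.4 -.6 -12.4
510.2 -84.8 -.9 -11.8
E
python3 -c "
from rig import sense
s=sense();print(*s['eef_pos'][:2],*s['force'][:2],file=open('log.txt','a'))"; python3 a.py|tail -11
```

```text
lever 0.455 r 139.8  pull 11.7 radial 3.0
lever 0.483 r 139.9  pull 10.9 radial 2.5
lever 0.511 r 140.0  pull 7.8 radial 2.9
lever 0.538 r 140.0  pull 7.8 radial 3.8
lever 0.566 r 140.0  pull 7.4 radial 3.9
lever 0.593 r 140.0  pull 5.6 radial 3.6
lever 0.621 r 140.1  pull 4.5 radial 3.9
lever 0.644 r 140.1  pull 8.3 radial 5.0
lever 0.666 r 140.1  pull 11.5 radial 4.7
lever 0.693 r 140.2  pull 10.9 radial 4.5
lever 0.798 r 140.2  pull 6.4 radial 3.1
```

Emit:
drive_tool(commands="-.004 .02 0 0 0 0 15;0 0 0 0 0 0 15")

```text
time_s: 18.6
eef_pos: [505.9, -68.5, 99.4]
ee_rot: [0.001, 0.962, 0.275, 0.0]
force: [-1.8, -6.6, 7.9]
grip_width: 0.271
grip_force: 35.4
```

Emit:
drive_tool(commands="-.003 .014 0 0 0 0 15;0 0 0 0 0 0 15;0 0 0 0 0 0 15;0 0 0 0 0 0 15;0 0 0 0 0 0 15")

```text
time_s: 19.02
eef_pos: [505.6, -67.1, 99.4]
ee_rot: [0.001, 0.962, 0.275, 0.001]
force: [-1.7, -4.9, 8.5]
grip_width: 0.273
grip_force: 35.4
```

```bash
python3 -c "
from rig import sense
s=sense();print(*s['eef_pos'][:2],*s['force'][:2],file=open('log.txt','a'))"; python3 a.py|tail -1
cat > v.py <<'E'
from m import *
s=capture("scene");t=capture("top")
N=np.array([610,85.3]);d=np.array([-.1,.995])
it=[(circ(N+1.0*d,31,147),(0,255,255))]
a=over(t,[],(180,140,280,240),4,"pics/x.png");b=over(s,it,(235,150,335,250),4,"pics/y.png")
cv2.imwrite("pics/k.png",np.hstack([a,b]))
E
python3 v.py >/dev/null
```

```text
lever 0.823 r 140.3  pull 4.5 radial 2.6
```

View pics/k.png

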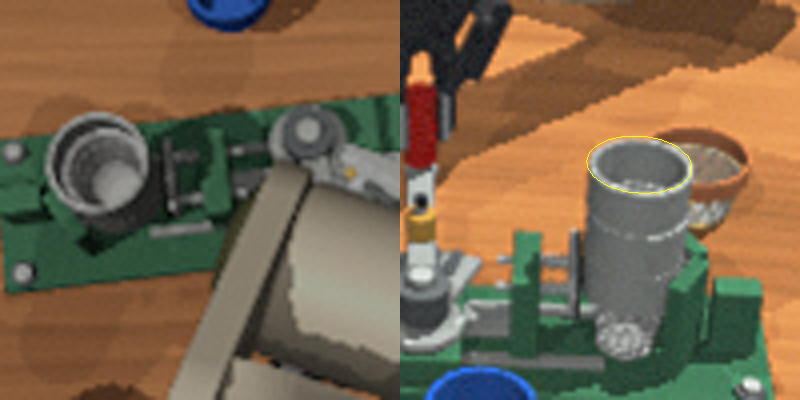

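The last picture shows the stack upright with its collars closed (rim at (640,165)), the pad against the set, and the handle still held in the hollow after the fourth click (0.82 rad, pull 4.5 N). Handing in.

```bash
python3 -c "
from rig import finish_job
print(finish_job())"
```

```text
the job is handed in; nothing more can be done
None
```

The loose basket is nested on the other two with its collar sitting on theirs, and the red handle is held after its fourth click (about 0.82 rad), still gripped, with the job handed in at about 19 s.

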